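Pin, bar and lock the carving blanks

TASK

Seat every loose wooden blank on its own pair of pins on the carving fixture, fully down, with its long bare tail end on the side where the hold-down bar goes; then seat the hold-down bar across the tails on its own two pins, fully down. Then take the blade key from its wooden rest, put its blade fully down into the slot of the brass lock and turn the lock clockwise (seen from above) a quarter turn to its stop, so that its tongue lies over the bar's end; finally put the key back upright in its rest, as it was. Leave the gouge, mallet and glue jar alone.

Things in the scene. Friction and masses are not known exactly. Their poses are not given: they have to be found in the camera images.
- blank1_boss (a point): wooden blank: plate 96 x 46 x 12 mm (x, y, z) with a raised block (boss) 26 x 28 x 34 mm on it. Point: boss centre, 29 mm above the underside, 17 mm below the boss top; z up. From it the plate reaches 37 mm to +x, 59 mm to -x (bare tail). 11 mm through holes on the centre line, 27 mm to +x and 21 mm to -x. Grasp the boss across its 28 mm (y), fingertips above the plate. 2 or 3 blanks are there; 50 to 110 g
- blank2_boss (a point): wooden blank: plate 96 x 46 x 12 mm (x, y, z) with a raised block (boss) 26 x 28 x 34 mm on it. Point: boss centre, 29 mm above the underside, 17 mm below the boss top; z up. From it the plate reaches 37 mm to +x, 59 mm to -x (bare tail). 11 mm through holes on the centre line, 27 mm to +x and 21 mm to -x. Grasp the boss across its 28 mm (y), fingertips above the plate. 2 or 3 blanks are there; 50 to 110 g
- blank3_boss (a point): wooden blank: plate 96 x 46 x 12 mm (x, y, z) with a raised block (boss) 26 x 28 x 34 mm on it. Point: boss centre, 29 mm above the underside, 17 mm below the boss top; z up. From it the plate reaches 37 mm to +x, 59 mm to -x (bare tail). 11 mm through holes on the centre line, 27 mm to +x and 21 mm to -x. Grasp the boss across its 28 mm (y), fingertips above the plate. 2 or 3 blanks are there; 50 to 110 g
- station1 (a point): where a seated blank's boss centre is (29 mm above the fixture's bed, 47 mm above the bench), axes as the seated blank's: tail to -x. Two 8 mm steel pins stand 27 mm to +x and 21 mm to -x; 18 mm high, the top 6 mm coned to 3 mm. Three stations, 60 mm apart along y; any blank fits any station
- station2 (a point): where a seated blank's boss centre is (29 mm above the fixture's bed, 47 mm above the bench), axes as the seated blank's: tail to -x. Two 8 mm steel pins stand 27 mm to +x and 21 mm to -x; 18 mm high, the top 6 mm coned to 3 mm. Three stations, 60 mm apart along y; any blank fits any station
- station3 (a point): where a seated blank's boss centre is (29 mm above the fixture's bed, 47 mm above the bench), axes as the seated blank's: tail to -x. Two 8 mm steel pins stand 27 mm to +x and 21 mm to -x; 18 mm high, the top 6 mm coned to 3 mm. Three stations, 60 mm apart along y; any blank fits any station
- bar_boss (a point): aluminium hold-down bar 24 x 244 x 12 mm (x, y, z) with a black grip block 24 x 28 x 34 mm on its middle, lying on the bench. Point: block centre, 29 mm above the underside, 17 mm below the block top. 11 mm through holes 100 mm to +y and -y; same either way round. Grasp the block across its 28 mm (y), fingertips above the bar. 200 g
- bar_home (a point): where the seated bar's block centre is (60.5 mm above the bench), axes as the seated bar's. The bar's pins (8 mm, 18 mm high, top 6 mm coned) stand on wooden ledges 100 mm to +y and -y; it rests on the ledges, 29 mm below this point and 1.5 mm above the blanks' plates. The stations lie 49 mm to +x
- lock_slot (a point): brass slotted lock, 148 mm to +y of bar_home, head 32 mm wide, turning about the vertical. Point: centre of the slot's floor, 54.5 mm above the bench, 9 mm below the head's top; x runs along the slot and turns with the lock. Slot 6.5 mm wide, 30 mm long, open at its ends. Under the head a steel tongue points 36 mm to +x
- lock (a joint): turn of the lock in rad, 0 = open (tongue along the fixture's +x), grows clockwise seen from above, 1.571 = stop, tongue over the bar's end (fixture's -y). Starts between 0 and 0.25, stays where it is left, turns with about 0.05 N m
- key_grip (a point): blade key upright in its rest: dark wooden handle block 46 x 20 x 42 mm (x, y, z), point at its centre; under it a steel blade 24 mm wide (x), 3 mm thick (y) whose edge is 45 mm below the point. Same either way round. Grasp across the 20 mm. 90 g. With the slot's play it turns about 0.15 rad further than the lock
- key_tip (a point): middle of the lower edge of the key's blade, 45 mm below key_grip; axes as the key's (x along the blade's width)
- rest_home (a point): where key_grip is when the key stands in its rest, axes as the key's: a fixed wooden block 90 x 60 x 34 mm with a pocket 34 x 16 mm (x, y) right through, into which the blade hangs while the handle's shoulder rests on the block's top (21 mm below this point)
- gouge: bystander: wood-handled gouge, 230 mm long, lying on the bench; origin under its middle, x towards the blade
- mallet_head (a point): bystander: carver's mallet lying on the bench, head 120 x 75 x 75 mm; this point is the head's centre; handle 210 mm long to +y
- pot: bystander: amber glue jar, 70 mm wide, 85 mm high; origin under its centre
There are look-alikes about, which are no part of the job. Leave any red look-alike of the part that bears blank1_boss alone.

How it is judged (in metres and radians):
On the way, in this order (a step that is already met when the one before it is completed fails the run):
1. every blank is seated on a pair of station pins, tail to the bar's side (((distance between blank1_boss and station1 below 0.004 m and angle between the x axis of blank1_boss and the x axis of station1, either way round below 0.08 rad) or (distance between blank1_boss and station2 below 0.004 m and angle between the x axis of blank1_boss and the x axis of station2, either way round below 0.08 rad) or (distance between blank1_boss and station3 below 0.004 m and angle between the x axis of blank1_boss and the x axis of station3, either way round below 0.08 rad)) and ((distance between blank2_boss and station1 below 0.004 m and angle between the x axis of blank2_boss and the x axis of station1, either way round below 0.08 rad) or (distance between blank2_boss and station2 below 0.004 m and angle between the x axis of blank2_boss and the x axis of station2, either way round below 0.08 rad) or (distance between blank2_boss and station3 below 0.004 m and angle between the x axis of blank2_boss and the x axis of station3, either way round below 0.08 rad)) and ((distance between blank3_boss and station1 below 0.004 m and angle between the x axis of blank3_boss and the x axis of station1, either way round below 0.08 rad) or (distance between blank3_boss and station2 below 0.004 m and angle between the x axis of blank3_boss and the x axis of station2, either way round below 0.08 rad) or (distance between blank3_boss and station3 below 0.004 m and angle between the x axis of blank3_boss and the x axis of station3, either way round below 0.08 rad))), for 0.2 s.
2. the hold-down bar is seated on its pins, the blanks still seated (all of step 1 and distance between bar_boss and bar_home below 0.005 m and angle between the y axis of bar_boss and the y axis of bar_home, either way round below 0.05 rad and angle between bar_boss's own z axis and vertical below 0.05 rad), for 0.2 s.
3. the key's blade stands in the slot of the still open lock (distance between key_tip and lock_slot below 0.009 m and value of joint lock below 0.7 rad), for 0.1 s.
4. the lock is turned shut with the key's blade in its slot (value of joint lock above 1.35 rad and distance between key_tip and lock_slot below 0.012 m), for 0.1 s.
At the end, for the whole second after the job is handed in: every blank there is seated on a station's pins (boss centre within 4 mm of the station's point, x along its x within 0.08 rad), the bar is seated (within 5 mm, 0.05 rad, level), the lock is turned to 1.35 rad or more, and the key stands upright in its rest (within 12 mm, 0.1 rad) (all of step 2 and value of joint lock above 1.35 rad and distance between key_grip and rest_home below 0.012 m and angle between key_grip's own z axis and vertical below 0.1 rad); the robot touches nothing.
It fails at once if the gouge is moved by more than 3 cm (distance of gouge from where it was at the start of the episode above 0.03 m).
It fails at once if the mallet is moved by more than 3 cm (distance of mallet_head from where it was at the start of the episode above 0.03 m).
It fails at once if the glue jar is moved by more than 3 cm (distance of pot from where it was at the start of the episode above 0.03 m).
Of blank1, blank2, blank3 only 2 to 3 are there at a start; the rules pass over those that are not, and their reading is None.
At some moment in a run one of blank1, blank2, blank3, bar may be knocked a few centimetres aside while the robot is not near it.
It also fails if it takes over 200 s, if anything falls off the work surface, if the arm or the gripper's body presses on something with over 40 N, if the wrist force passes 120 N, or if a joint passes its speed limit or range.

ROBOT

A 6-joint arm with a two-finger parallel gripper is mounted at the origin on the work surface. World frame = base frame: x ahead of the robot, y to its left, z up, the work surface at z = 0. Lengths are in mm, angles in rad, forces in N, time in s.
With the tool pointing down it reaches from about 325 to 1000 mm from the base axis. Payload 5.1 kg.
Tool frame: the origin (TCP) lies between the finger pads; the fingertips stand env.tips_ahead ahead of it and the grasp point (between the pads) is the TCP (env.tips_ahead is the distance from the TCP to the fingertips, in mm); z points along the fingers, y is the line along which they close (so a half turn about z gives the same grasp; the last joint's range is limited). The gripper opens to 85 mm and grips with 20 to 120 N. Pads are 22 mm wide; open, the fingers measure 114 mm over their backs; the gripper's body (76 mm by 85 mm) begins 54 mm behind the grasp point. The pads swing forward as they close: fully open they stand 13 mm farther back than shut.
Start: joints at [1.06, 0.124, 1.65, -0, 1.367, -0.083], TCP at [269.684, 591.401, 250.322] pointing down, gripper open.
Joint ranges: [-2.61, 2.61], [-1.02, 2.33], [0.03, 2.71], [-1.35, 4.49], [0.32, 2.68], [-2.91, 2.91]. Speed limits (rad/s): [2.57, 2.57, 3.14, 3.14, 3.14, 3.14].

INTERFACE

Orientations are given as a 3x3 rotation matrix whose columns are the frame's x, y, z axes.
In Python, from workcell import env gives the robot as it stands. Calls block until the motion is done:
- env.move_to(position, orientation): joint-space move of the TCP to a pose.
- env.movel(position, orientation=None, v=150, threshold=None): straight line of the TCP; orientation=None keeps the orientation; v is the mean speed in mm/s. With threshold (N) it stops when the force on the tool has changed by that much, and returns True; else False.
- env.move_joints(angles): joint-space move.
- env.grip(opening, force=None): opening from 0.0 (shut) to 1.0 (fully open); force is the grip in N (None keeps the last); returns when the fingers have stopped.
- env.sleep(seconds).
- env.solve_ik(position, orientation): joint angles nearest the present ones, or None.
- env.observe(): the state.
- env.camera(name): name is "scene" or "top" or "wrist"; returns (picture, depth): 420x560x3 uint8, red, green, blue; 420x560 float32, mm along the optical axis (not along the pixel's ray), 0 where there is no reading.
- env.camera_info(name): a dict with "intrinsics" (3x3 intrinsics, pixels), "T" (4x4, takes a point from camera to world coordinates); the wrist camera has in their place "hand_eye" (4x4, takes a point from camera to tool coordinates, whose origin is the TCP and whose axes are the flange's). Camera axes: x right, y down, z forward; pixel columns grow to the right and rows downward; lengths in mm; the calibration is good to about 2 mm. A picture is of the moment at which its call begins: read the wrist's pose just before it. camera_info takes no time and is no camera call.
A pose or a line that the arm cannot do raises env.PlanningError and nothing moves.
- env.job_done(): hands the job in; it is judged then, once.
Trained networks look in the newest picture that a camera, given by its name, has taken for a name from the list of things; names that differ only in an ending like _2 or _b are one class to them, and where a whole thing is asked for, a point or a joint stands for the part that bears it (a point fixed in the world has none). Each returns a list of dicts, best first, with "p" (0 to 1); they miss things now and then, are a little off and sometimes report something else, mostly with a low value. They report only what shows in the picture. A call takes as long as a camera call. They do not tell look-alikes from the thing itself.
- env.boxes_of(label, camera): "location" ([x, y, z] in mm, in world coordinates, good to about 4 mm: the middle of the surface that is visible of it).
- env.cut_out(label, camera): "region" (420x560 bool, what is visible of it).
- env.spot_point(label, camera): "location" ([x, y, z] in mm, in world coordinates, good to about 4 mm: a listed point, or the origin of a listed thing).
The state is a dict: "t": time; "joint_pos": joint angles; "qvel": joint speeds; "tau": joint torques, N m; "tool_pos": TCP position; "ee_rot": TCP orientation; "ft_force": force on the tool from outside, world axes, zero at the start; "moment": the same for the moment, N m; "finger_gap": opening from 0.0 (shut) to 1.0 (fully open); "grip_force": force on a finger pad.
Only numpy, scipy, OpenCV 4.12 (cv2) and the standard library are available. Lean on these libraries where they do the work, as an engineer would, in place of code of your own. Each camera call takes 0.05 s, during which the arm holds its last target. There are 200 camera calls.

## Working session

There is one attempt and no reset: what is moved stays moved. The work goes in short steps, each a Python script; the robot and the scene stay as the last script left them, time stands still between calls to the robot, and variables do not carry over. Pictures are saved under pics/ and viewed, at most 14 in all, crops included, and the job is handed in when it is done.

```bash
ls; mkdir -p pics
python3 - <<'E'
from workcell import env
import cv2,numpy as np
for c in ("top","scene"):
    im,d=env.camera(c); cv2.imwrite(f"pics/{c}0.png",im[:,:,::-1])
    i=env.camera_info(c); print(c,np.round(i["intrinsics"],1).tolist(),np.round(i["T"],3).tolist())
    for l in ["blank1_boss","station1","bar_boss","bar_home","lock_slot","key_grip","rest_home","gouge","mallet_head","pot"]:
        print(l,[(round(r["p"],2),np.round(r["location"]).tolist()) for r in env.spot_point(l,c)[:5]])
print(env.tips_ahead, env.camera_info("wrist"))
E
```

```text
pics
top [[461.4, 0.0, 271.7], [0.0, 461.4, 206.8], [0.0, 0.0, 1.0]] [[-0.072, -0.976, 0.206, 315.886], [-0.997, 0.071, -0.014, -17.078], [-0.001, -0.206, -0.978, 1352.341], [0.0, 0.0, 0.0, 1.0]]
blank1_boss [(0.91, [607.0, -124.0, 20.0]), (0.88, [777.0, -296.0, 26.0]), (0.57, [744.0, -114.0, 27.0])]
station1 [(0.97, [612.0, 198.0, 46.0]), (0.81, [620.0, 136.0, 49.0]), (0.67, [632.0, 76.0, 44.0])]
bar_boss [(0.65, [435.0, 102.0, 30.0]), (0.51, [611.0, -121.0, 24.0])]
bar_home [(0.69, [577.0, 135.0, 59.0]), (0.2, [611.0, -120.0, 23.0])]
lock_slot [(0.71, [557.0, 280.0, 54.0]), (0.21, [398.0, 425.0, -1.0])]
key_grip [(0.63, [607.0, -328.0, 53.0])]
rest_home [(0.89, [608.0, -331.0, 50.0])]
gouge [(0.87, [763.0, 90.0, 2.0]), (0.47, [376.0, -472.0, 37.0])]
mallet_head [(0.91, [376.0, -472.0, 35.0])]
pot [(0.68, [401.0, 421.0, 1.0])]
scene [[480.8, 0.0, 284.8], [0.0, 480.8, 209.9], [0.0, 0.0, 1.0]] [[-0.5, 0.616, -0.609, 1327.509], [0.866, 0.353, -0.354, 393.274], [-0.003, -0.705, -0.71, 948.05], [0.0, 0.0, 0.0, 1.0]]
blank1_boss [(0.76, [782.0, -301.0, 25.0]), (0.58, [611.0, -121.0, 31.0]
[... 279 characters left out ...]
61, [574.0, 133.0, 63.0]), (0.59, [602.0, -330.0, 57.0])]
gouge [(0.87, [762.0, 86.0, 0.0])]
mallet_head [(0.62, [382.0, -473.0, 40.0])]
pot [(0.57, [401.0, 418.0, -1.0])]
19.0 {'intrinsics': array([[331.94810081,   0.        , 277.50201121],
       [  0.        , 331.94810081, 209.52283297],
       [  0.        ,   0.        ,   1.        ]]), 'hand_eye': array([[ 4.07292324e-04, -9.48184836e-01, -3.17718980e-01,
         8.07102779e+01],
       [ 9.99999912e-01,  4.17314190e-04,  3.65143471e-05,
         8.92446013e-02],
       [ 9.79662887e-05, -3.17718967e-01,  9.48184923e-01,
        -1.23639897e+02],
       [ 0.00000000e+00,  0.00000000e+00,  0.00000000e+00,
         1.00000000e+00]])}
```

View pics/top0.png

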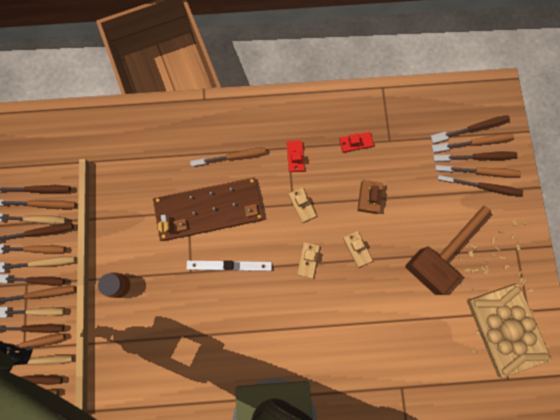

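View pics/scene0.png

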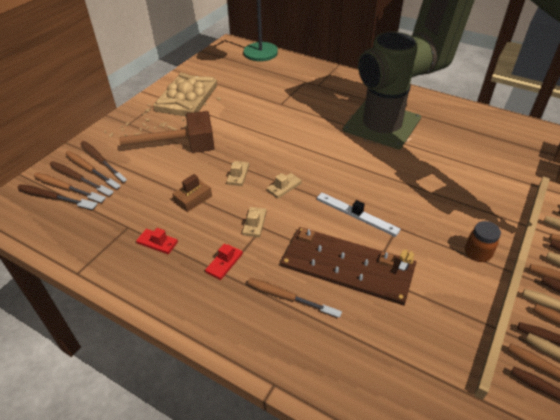

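The top picture shows three tan wooden blanks at about (302,205), (358,249) and (309,260). Two red look-alikes, to be left alone, are at (296,155) and (357,142). The bar is at (229,266), the fixture at (208,208) with its lock at (164,222), and the key in its rest at (372,197). For "blank", the networks sometimes report the reds, so I'll measure with colour and height.

```bash
cat > h.py <<'E'
from workcell import env
import numpy as np, cv2
def cloud(name):
    "picture, HxWx3 world points (nan where no depth)"
    if name=="wrist":
        o=env.observe(); im,d=env.camera(name); i=env.camera_info(name)
        T=np.eye(4); T[:3,:3]=o["ee_rot"]; T[:3,3]=o["tool_pos"]; T=T@i["hand_eye"]
    else:
        im,d=env.camera(name); i=env.camera_info(name); T=i["T"]
    v,u=np.indices(d.shape); K=i["intrinsics"]
    P=np.stack([(u-K[0,2])/K[0,0]*d,(v-K[1,2])/K[1,1]*d,d],-1)@T[:3,:3].T+T[:3,3]
    P[d<=0]=np.nan
    return im,P
def near(P,xy,r,z0,z1):
    return (np.hypot(P[...,0]-xy[0],P[...,1]-xy[1])<r)&(P[...,2]>z0)&(P[...,2]<z1)
def rect(P,m):
    "minAreaRect of the biggest blob: centre xy, (long,short), angle of long side"
    n,l,s,_=cv2.connectedComponentsWithStats(m.astype(np.uint8))
    if n<2: return None
    k=1+np.argmax(s[1:,4]); q=P[l==k]
    (c,(w,h),a)=cv2.minAreaRect(q[:,:2].astype(np.float32)); a=np.radians(a)
    if h>w: w,h,a=h,w,a+np.pi/2
    return np.array(c),(w,h),a,len(q),np.median(q[:,2])
def blank(P,xy):
    "boss centre xy and yaw of the blank (x away from the tail)"
    b=rect(P,near(P,xy,50,40,55)); bc=b[0]
    p=rect(P,near(P,bc,75,5,60)); a=p[2]
    if np.dot(bc-p[0],[np.cos(a),np.sin(a)])<0: a+=np.pi
    return bc,np.arctan2(np.sin(a),np.cos(a)),b,p
def R(yaw):
    "tool down, tool x along yaw"
    c,s=np.cos(yaw),np.sin(yaw)
    return np.array([[c,s,0],[s,-c,0],[0,0,-1.]])
def show(name,im): cv2.imwrite("pics/"+name,im[:,:,::-1])
E
python3 - <<'E'
from h import *
np.set_printoptions(precision=2,suppress=True)
im,P=cloud("top")
m=near(P,(450,-100),60,-10,10); print("bench z",np.nanmedian(P[m][:,2]),np.nanstd(P[m][:,2]))
for u,v in((302,205),(358,249),(309,260)):
    print(blank(P,P[v,u,:2]))
print("bar",rect(P,near(P,(436,100),30,40,55)),rect(P,near(P,(436,100),140,5,20)))
print("key",rect(P,near(P,(607,-328),40,60,90)),"rest",rect(P,near(P,(607,-328),60,25,42)))
print("fix",rect(P,near(P,(600,140),170,10,25)))
o=env.observe(); print(o["ee_rot"],o["t"])
E
```

```text
bench z 1.0183454412564288 3.3370246631610283
(array([ 609.25, -121.02]), np.float64(0.4345564838942039), (array([ 609.25, -121.02]), (27.041799545288086, 25.77265739440918), np.float64(1.9236731274241523), 88, np.float64(46.61850679095062)), (array([ 600.88, -124.8 ]), (102.25408935546875, 53.91189956665039), np.float64(0.4345564838942039), 503, np.float64(13.484685779980737)))
(array([ 466.11, -271.51]), np.float64(0.31015789911064884), (array([ 466.11, -271.51]), (29.13859748840332, 25.34789276123047), np.float64(1.949607156566912), 90, np.float64(46.33088594593107)), (array([ 456.77, -275.04]), (98.21406555175781, 49.91659927368164), np.float64(0.3101578991106489), 515, np.float64(13.532201634605599)))
(array([ 444.95, -131.82]), np.float64(-0.28788118909289495), (array([ 444.95, -131.82]), (27.73800277709961, 26.06817054748535), np.float64(1.2790688672976547), 93, np.float64(46.69759221956042)), (array([ 437.95, -127.05]), (105.65956115722656, 51.001983642578125), np.float64(2.8537114644968984), 522, np.float64(13.403440743785609)))
bar (array([435.38, 100.51]), (26.140623092651367, 23.279699325561523), np.float64(1.5079686282544011), 88, np.float64(45.96595222565895)) (array([431.02,  36.67]), (117.99384307861328, 31.14739227294922), np.float64(1.4741157228998045), 307, np.float64(12.696015307555854))
key (array([ 604.93, -328.41]), (46.69931411743164, 20.517120361328125), np.float64(2.9050618708455334), 125, np.float64(75.65746966664528)) rest (array([ 606.83, -327.88]), (91.02566528320312, 61.330963134765625), np.float64(2.9040535980568296), 479, np.float64(34.84363902062546))
fix (array([607.06, 153.8 ]), (310.1854553222656, 131.7100830078125), np.float64(1.7070987256636445), 4037, np.float64(18.657646032135517))
[[-0.91  0.41 -0.  ]
 [ 0.41  0.91 -0.  ]
 [ 0.   -0.   -1.  ]] 1.15
```

```bash
cat >> h.py <<'E'
def pins(P,c0,yaw0):
    "fit station2 xy and yaw from the station pins (bed z 18) and the bar pins (ledge z 31.5)"
    c,s=np.cos(yaw0),np.sin(yaw0); A=np.array([[c,-s],[s,c]])
    mod=[(x,y,29,42) for y in(-60,0,60) for x in(27,-21)]+[(-49,y,40,56) for y in(-100,100)]
    M,Q=[],[]
    for x,y,z0,z1 in mod:
        e=A@[x,y]+c0
        m=near(P,e,13,z0,z1)
        if m.sum()>=4:
            q=P[m]; M.append((x,y)); Q.append((q[:,:2].max(0)+q[:,:2].min(0))/2)
    M,Q=np.array(M),np.array(Q)
    mc,qc=M.mean(0),Q.mean(0); a,b=M-mc,Q-qc
    yaw=np.arctan2((a[:,0]*b[:,1]-a[:,1]*b[:,0]).sum(),(a*b).sum())
    c,s=np.cos(yaw),np.sin(yaw); A=np.array([[c,-s],[s,c]])
    return qc-A@mc,yaw,(b-a@A.T),M
E
python3 - <<'E'
from h import *
np.set_printoptions(precision=2,suppress=True)
yf=0.155
for y in(yf,yf+np.pi):
    print(y,[env.solve_ik(p,R(y)) for p in((620,136,150),(632,76,55),(612,198,55),(550,276,120))])
env.move_to((620,136,170),R(yf))
im,P=cloud("wrist"); show("w1.png",im)
m=near(P,(620,136),120,10,25); print("bed z",np.median(P[m][:,2]),np.std(P[m][:,2]))
for _ in range(3):
    f=pins(P,*(f[:2] if _ else ((621,136),yf)))
print(f)
print("lock pts",rect(P,near(P,(550,276),30,58,75)))
print(env.observe()["t"])
E
```

```text
0.155 [array([ 0.13,  0.17,  1.77, -0.  ,  1.2 ,  1.55]), array([ 0.04,  0.28,  1.82, -0.  ,  1.04,  1.45]), array([ 0.23,  0.3 ,  1.8 , -0.  ,  1.04,  1.65]), array([ 0.38,  0.16,  1.84, -0.  ,  1.14,  1.79])]
3.296592653589793 [array([ 0.13,  0.17,  1.77, -0.  ,  1.2 , -1.59]), array([ 0.04,  0.28,  1.82, -0.  ,  1.04, -1.69]), array([ 0.23,  0.3 ,  1.8 , -0.  ,  1.04, -1.5 ]), array([ 0.38,  0.16,  1.84, -0.  ,  1.14, -1.35])]
bed z 18.02007815700179 0.9019501454117858
(array([624.66, 137.66]), np.float64(0.1374690069698109), array([[-0.06,  0.58],
       [-0.38,  0.24],
       [-0.36, -0.15],
       [ 0.19,  0.06],
       [-0.47, -0.13],
       [ 0.51, -0.24],
       [ 0.14,  0.33],
       [ 0.42, -0.7 ]]), array([[  27,  -60],
       [ -21,  -60],
       [  27,    0],
       [ -21,    0],
       [  27,   60],
       [ -21,   60],
       [ -49, -100],
       [ -49,  100]]))
lock pts (array([554.95, 285.38]), (31.105697631835938, 11.891578674316406), np.float64(0.010257351151657032), 586, np.float64(63.174740191236026))
3.2833
```

View pics/w1.png

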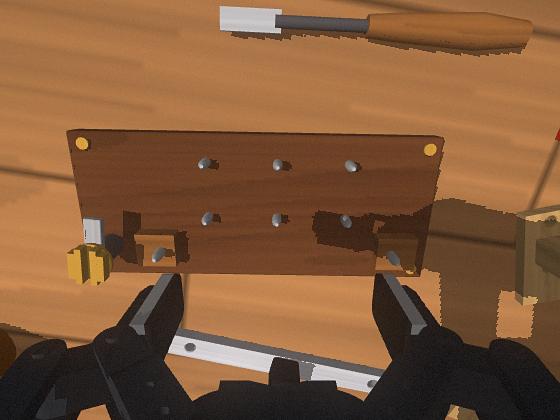

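The wrist view shows all 8 pins: the station pins at (205–350, 163–222) and the bar pins at (160,254) and (392,257). The lock is at (88,264), nearly open. The fit residual is below 0.7 mm. Now I'll pick the first blank, the tan one at (302,205) in the top view.

```bash
cat >> h.py <<'E'
S2=np.array([624.66,137.66]); YF=0.1375
EX=np.array([np.cos(YF),np.sin(YF)]); EY=np.array([-EX[1],EX[0]])
def at(p,z): return (p[0],p[1],z)
def pick(xy,yaw,show_as=None):
    env.grip(0.75,40)
    env.move_to(at(xy,150),R(yaw))
    im,P=cloud("wrist"); bc,y,b,p=blank(P,np.array(xy))
    if show_as: show(show_as,im)
    print("boss",bc,"yaw",y,b[1:],p[1:])
    env.move_to(at(bc,75),R(y))
    hit=env.movel(at(bc,35),v=60,threshold=15)
    env.grip(0.0,60)
    print("hit",hit,"gap",env.observe()["finger_gap"],env.observe()["grip_force"])
    env.movel(at(bc,150),v=200)
    return bc,y
def held():
    "boss-top offset in the tool frame, seen by the wrist camera"
    o=env.observe(); im,P=cloud("wrist")
    q=(P-o["tool_pos"])@o["ee_rot"]
    q=q*[1,1,-1]
    return im,q,o
E
python3 - <<'E'
from h import *
np.set_printoptions(precision=2,suppress=True)
pick((609,-121),0.434,"w2.png")
im,q,o=held(); show("w3.png",im)
np.save("q3.npy",q)
print(o["finger_gap"],o["t"],o["ft_force"])
E
```

```text
boss [ 610.92 -121.44] yaw 0.36679331535303283 ((28.046520233154297, 26.158082962036133), np.float64(1.9363253729994416), 1317, np.float64(45.88382840842823)) ((96.7799072265625, 46.22499465942383), np.float64(0.3667933153530329), 5917, np.float64(12.340616293403173))
hit False gap 0.3189880064219716 60.521618127822876
0.3177132231198421 7.05 [ 0.03 -0.1  -1.16]
```

```bash
python3 -c "
import cv2,numpy as np
cv2.imwrite('pics/w23.png',np.hstack([cv2.resize(cv2.imread(f'pics/w{i}.png'),(400,300)) for i in (2,3)]))"
```

```text
(no output)
```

View pics/w23.png

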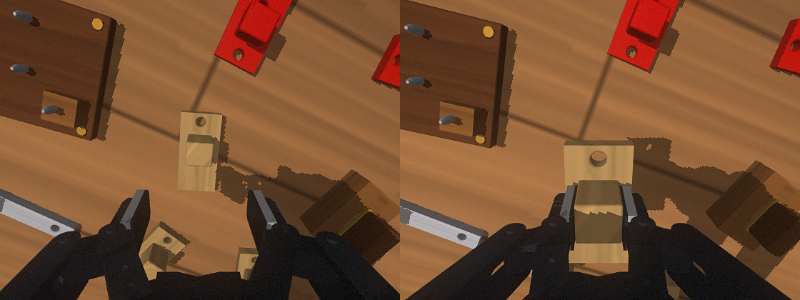

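The blank is held squarely: crop 2 shows its boss between the pads at (600,215) and its front hole at (598,158). I'll measure the held plate in the tool frame for the calibration offset, then place it.

```bash
cat >> h.py <<'E'
def held_plate(q):
    "front edge x, mid y, plate-top z, yaw error of the held plate in the tool frame (front edge should be +37)"
    m=(q[...,2]>-28)&(q[...,2]<-18)&(q[...,0]>14)&(q[...,0]<46)&(abs(q[...,1])<30)
    p=q[m]; s=[(p[(abs(p[:,0]-x)<3)][:,1].min(),p[(abs(p[:,0]-x)<3)][:,1].max()) for x in(22,32)]
    f=np.percentile(p[:,0],99.5); mid=np.mean(s); 
    return f,mid,np.median(p[:,2]),np.diff(np.mean(s,1))[0]/10
E
python3 - <<'E'
from h import *
np.set_printoptions(precision=2,suppress=True)
q=np.load("q3.npy"); print(held_plate(q))
m=(q[...,2]>-28)&(q[...,2]<-18)&(q[...,0]>14)&(q[...,0]<46)&(abs(q[...,1])<30)
print(m.sum(),np.percentile(q[m],[0,1,50,99,100],axis=0))
E
```

```text
(np.float64(36.55824734211698), np.float64(0.706505119482367), np.float64(-23.731447054379764), np.float64(0.015817831759052225))
4144 [[ 14.   -22.28 -27.97]
 [ 14.23 -21.8  -27.54]
 [ 25.81   0.93 -23.73]
 [ 36.5   23.34 -22.33]
 [ 36.77  23.86 -21.51]]
```

```bash
cat >> h.py <<'E'
S2=S2+0.7*EY+0.4*EX
def place(k,dx=0):
    t=S2+60*k*EY+dx*EX
    env.move_to(at(t,150),R(YF))
    env.movel(at(t,82),v=150)
    f0=env.observe()["ft_force"]
    hit=env.movel(at(t,53),v=30,threshold=20); o=env.observe()
    print("hit",hit,"z",o["tool_pos"],"dF",o["ft_force"]-f0)
    return hit,t
def release(t,op=0.52):
    env.grip(op); env.movel(at(t,150),v=200)
E
python3 - <<'E'
from h import *
np.set_printoptions(precision=2,suppress=True)
print(place(-1))
print(env.observe()["t"])
E
```

```text
hit False z [633.08  78.99  53.68] dF [-4.59 -1.37  6.33]
(False, array([633.18,  78.97]))
9.6417
```

Run:
```python
from h import *
np.set_printoptions(precision=2,suppress=True)
t=S2-60*EY
release(t)
im,P=cloud("wrist"); print("seated",blank(P,t)[:2],"want",t,YF, "top z",blank(P,t)[2][4])
pick((466,-271),0.31)
im,q,o=held(); print(held_plate(q),o["t"])
place(0)
```

```text
seated (array([645.  ,  79.85]), np.float64(1.7110171677335326)) want [633.18  78.97] 0.1375 top z 47.69097067775681
boss [ 467.62 -271.88] yaw 0.3607324267652033 ((27.940914154052734, 25.922222137451172), np.float64(1.9368198887243557), 1315, np.float64(45.8916507022098)) ((96.50555419921875, 46.121604919433594), np.float64(0.3607324267652033), 5914, np.float64(12.375299544264095))
hit False gap 0.3197096149675717 60.34095525741577
(np.float64(36.619727584574385), np.float64(0.687330344595404), np.float64(-23.651493685616007), np.float64(0.003404084618871295)) 14.8083
hit False z [624.95 138.42  53.66] dF [-4.79 -0.71  7.11]
```

```bash
cat >> h.py <<'E'
def seated(P,k):
    t=S2+60*k*EY
    b=rect(P,near(P,t,25,59,70)); p=rect(P,near(P,t,70,26,34)&(abs((P[...,:2]-t)@EY)<29))
    return b and ((b[0]-t)@np.c_[EX,EY],b[4]), p and (p[1],p[2]-YF,p[4])
E
python3 - <<'E'
from h import *
np.set_printoptions(precision=2,suppress=True)
release(S2)
im,P=cloud("wrist"); print([seated(P,k) for k in(-1,0)])
pick((445,-132),-0.288)
im,q,o=held(); print(held_plate(q),o["t"])
place(1)
release(S2+60*EY)
im,P=cloud("wrist"); show("w4.png",im); print([seated(P,k) for k in(-1,0,1)])
print("bar",rect(P,near(P,(436,100),45,40,55)))
im,P=cloud("top")
print("bar",rect(P,near(P,(436,100),45,40,55)))
print(env.observe()["t"])
E
```

```text
[((array([ 0.05, -0.28]), np.float64(63.86716789844053)), ((96.4515380859375, 46.66511917114258), np.float64(-0.005952625323318028), np.float64(30.016917240406087))), ((array([ 0.11, -0.48]), np.float64(63.8602956602771)), ((96.86695861816406, 46.10936737060547), np.float64(-0.005192143029289081), np.float64(30.0216615583697)))]
boss [ 446.  -132.2] yaw -0.29159363565246577 ((27.982585906982422, 25.987058639526367), np.float64(1.2793833866223931), 1325, np.float64(45.90222256193755)) ((96.68404388427734, 46.09549331665039), np.float64(2.8499990179373276), 5904, np.float64(12.349061612427874))
hit False gap 0.31821972032924317 59.34231340885162
(np.float64(36.57475827577753), np.float64(0.0850140469080225), np.float64(-23.618381845474715), np.float64(-0.005401270220177601)) 23.15
hit False z [616.8  197.93  53.59] dF [-1.86 -0.25  5.51]
[((array([-0.09, -0.07]), np.float64(63.88636217781023)), ((97.11497497558594, 47.4149284362793), np.float64(-0.0033219464761593542), np.float64(30.032562124686464))), ((array([ 0.1 , -0.28]), np.float64(63.88583553660328)), ((96.80471801757812, 46.53068923950195), np.float64(-0.003621926605821557), np.float64(30.05221662391125))), ((array([-0.02, -0.44]), np.float64(63.91274427055923)), ((96.41792297363281, 46.149539947509766), np.float64(0.00014488172950014033), np.float64(30.039864834481165)))]
bar None
bar (array([435.54, 100.94]), (26.62119483947754, 22.902088165283203), np.float64(1.4806893365765017), 88, np.float64(46.658832943683365))
27.35
```

View pics/w4.png

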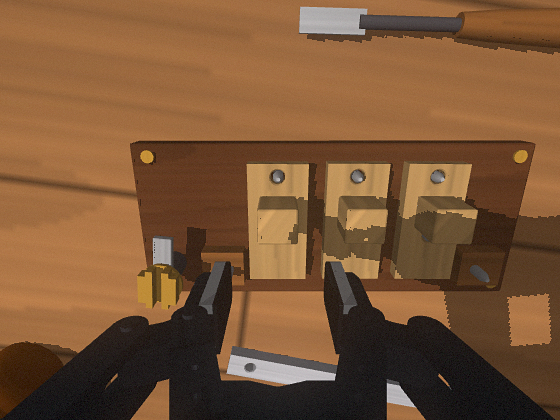

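All three blanks are seated (offsets below 0.5 mm, tops at z = 64): the picture shows them at (277,220), (357,220) and (440,218), tails toward the bar side. Next is the bar.

```bash
python3 - <<'E'
from h import *
np.set_printoptions(precision=2,suppress=True)
def bar(P,xy):
    b=rect(P,near(P,xy,45,40,55)); q=P[near(P,b[0],118,8,16)][:,:2]
    l=cv2.fitLine(q.astype(np.float32),cv2.DIST_HUBER,0,.01,.01).ravel(); a=np.arctan2(l[1],l[0])%np.pi
    return b,a-np.pi/2,l[2:],len(q)
env.grip(0.75,60)
env.move_to((435.5,101,170),R(-0.09))
im,P=cloud("wrist"); show("w5.png",im)
b,yaw,mid,n=bar(P,(435.5,101)); print(b,yaw,mid,n)
bc=b[0]
env.move_to(at(bc,75),R(yaw)); print(env.movel(at(bc,35),v=60,threshold=15))
env.grip(0.0,100); print(env.observe()["finger_gap"])
env.movel(at(bc,170),v=150)
im,q,o=held(); show("w6.png",im); np.save("q6.npy",q)
m=(q[...,2]>-30)&(q[...,2]<-18)&(abs(q[...,0])<40)
for y0 in(-90,-60,60,90):
    p=q[m&(abs(q[...,1]-y0)<15)]; print(y0,len(p),p[:,0].min() if len(p) else 0,p[:,0].max() if len(p) else 0, np.median(p[:,2]) if len(p) else 0)
print(o["t"],o["ft_force"])
E
python3 -c "
import cv2,numpy as np
cv2.imwrite('pics/w56.png',np.hstack([cv2.resize(cv2.imread(f'pics/w{i}.png'),(400,300)) for i in (5,6)]))"
```

```text
(array([436.57, 101.01]), (28.038671493530273, 23.472763061523438), np.float64(1.4857393557935643), 1009, np.float64(45.73795795800598)) -0.09092891 [437.26 100.95] 6231
False
0.311422966499448
-90 2647 -13.78666421353721 11.520211022936568 -23.891110872722834
-60 2852 -13.624451731150897 11.676257980126655 -23.7688604285973
60 2883 -13.30854953781985 11.944052610914694 -23.713667615428708
90 2668 -13.60097928723076 11.967387002762676 -23.792808091222014
31.325 [-0.98 -0.17 -2.35]
```

View pics/w56.png

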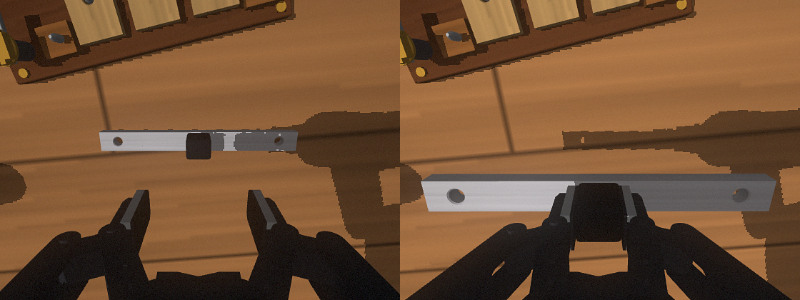

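Run:
```python
from h import *
np.set_printoptions(precision=2,suppress=True)
t=S2-49*EX
env.move_to(at(t,150),R(YF)); env.movel(at(t,96),v=150)
f0=env.observe()["ft_force"]
hit=env.movel(at(t,66.5),v=25,threshold=20); o=env.observe(); print(hit,o["tool_pos"],t,o["ft_force"]-f0)
if not hit:
    env.grip(0.55); env.movel(at(t,170),v=150)
    im,P=cloud("wrist"); show("w7.png",im)
    b=rect(P,near(P,t,30,68,85)); print("bar block",(b[0]-t)@np.c_[EX,EY],b)
    r=rect(P,near(P,t,135,39,47)&(abs((P[...,:2]-t)@EX)<20)); print("bar",r[1],r[2]-np.pi/2-YF,r[4])
    print([seated(P,k) for k in(-1,0,1)])
    L=t+148*EY; print("lock expected",L); print(rect(P,near(P,L,25,58,70)))
print(env.observe()["t"])
```

```text
False [576.31 131.69  67.23] [576.42 131.69] [-6.96 -1.52  6.66]
bar block [-0.38 -0.49] (array([576.11, 131.15]), (27.690500259399414, 23.923547744750977), np.float64(1.7162498465118612), 1372, np.float64(77.23089679797538))
bar (244.91220092773438, 25.06300926208496) 0.003050390478776588 43.490514330569255
[((array([-0.57, -0.38]), np.float64(63.884966163781456)), ((74.78147888183594, 57.87940979003906), np.float64(-0.0002402196865037287), np.float64(30.018788038323038))), ((array([-0.2, -0.5]), np.float64(63.901242176627306)), ((75.27056121826172, 51.357093811035156), np.float64(0.0035908124429809285), np.float64(30.039398366830966))), ((array([-0.27,  0.67]), np.float64(63.87833079223469)), ((75.26809692382812, 46.987945556640625), np.float64(0.0009443210768499133), np.float64(30.026535875979647)))]
lock expected [556.14 278.3 ]
(array([554.78, 285.57]), (30.689069747924805, 11.84200668334961), np.float64(0.062197927521718856), 678, np.float64(63.25157051029376))
35.075
```

View pics/w7.png

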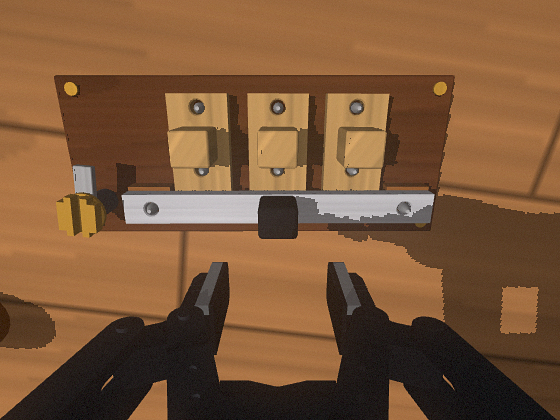

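The bar is seated (block top 77.2, offset below 0.7 mm), with its pin tips showing at (151,209) and (404,209). Next I'll look at the lock and the key from close up.

```bash
cat >> h.py <<'E'
LOCK=S2-49*EX+148*EY
BIAS=np.array([-0.4,0.5])        # wrist camera's offset in the tool frame
def debias(xy,yaw): return xy-R(yaw)[:2,:2]@BIAS
def slot(P,c=LOCK):
    top=P[near(P,c,22,60,67)][:,:2].astype(np.float32)
    (cx,cy),r=cv2.minEnclosingCircle(top); cen=np.array([cx,cy])
    fl=near(P,cen,11,48,58.5); q=P[fl][:,:2]
    l=cv2.fitLine(q.astype(np.float32),cv2.DIST_HUBER,0,.01,.01).ravel()
    return cen,r,l,len(q),np.median(P[fl][:,2])
E
python3 - <<'E'
from h import *
np.set_printoptions(precision=3,suppress=True)
y=YF+np.pi
env.move_to(at(LOCK,175),R(y)); print(env.observe()["joint_pos"])
im,P=cloud("wrist"); cv2.imwrite("pics/w8.png",cv2.resize(im[100:300,180:380,::-1],(400,400)))
s=slot(P); print(s, "expected",LOCK,"slot yaw",np.arctan2(s[2][1],s[2][0]))
print("halves:"); 
m=near(P,s[0],24,60,67); n,l,st,_=cv2.connectedComponentsWithStats(m.astype(np.uint8))
for k in range(1,n):
    if st[k,4]>30: print(rect(P,l==k))
k0=(605,-328); env.grip(0.6,60)
env.move_to((605,-328,175),R(2.905)); print(env.observe()["joint_pos"])
im,P=cloud("wrist"); cv2.imwrite("pics/w9.png",cv2.resize(im[100:300,180:380,::-1],(400,400)))
print("key",rect(P,near(P,k0,45,70,85)),"rest",rect(P,near(P,k0,65,29,39)),env.observe()["t"])
E
python3 -c "
import cv2,numpy as np
cv2.imwrite('pics/w89.png',np.hstack([cv2.imread(f'pics/w{i}.png') for i in (8,9)]))"
```

```text
[ 0.378  0.12   1.785 -0.     1.237 -1.33 ]
(array([554.906, 277.392]), 17.36331558227539, array([  0.999,   0.039, 554.977, 277.625], dtype=float32), 222, np.float64(54.51432559048587)) expected [556.137 278.295] slot yaw 0.038987957
halves:
(array([555.07 , 268.931]), (30.0441951751709, 10.512640953063965), np.float64(0.034276202326297224), 480, np.float64(63.46990597779357))
(array([554.642, 285.9  ]), (30.288955688476562, 10.573969841003418), np.float64(0.039213332641465044), 484, np.float64(63.57408881611025))
[-0.573  0.259  1.625  0.     1.258 -1.909]
key (array([ 604.768, -328.828]), (45.30363464355469, 19.994524002075195), np.float64(2.935196337528107), 1625, np.float64(75.67942250718264)) rest (array([ 607.991, -328.004]), (90.7645263671875, 60.03771209716797), np.float64(2.9013273200489156), 5514, np.float64(34.03061730499002)) 40.0333
```

View pics/w89.png

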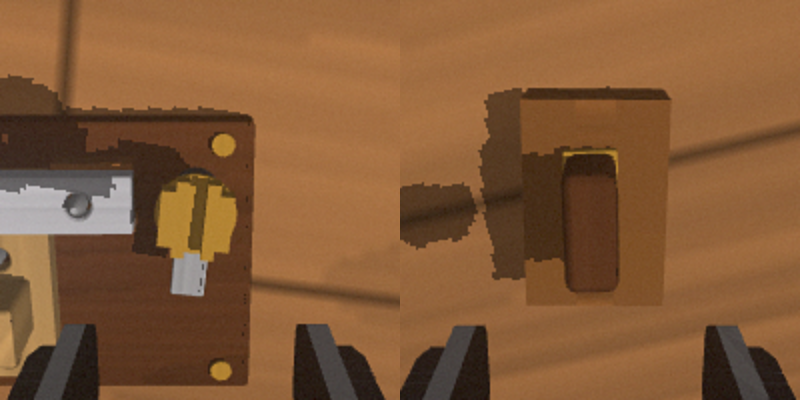

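The lock crop shows the slot nearly along fixture x at (197,213), with the tongue at (189,275), so it is open. The key handle is at (591,225) in its rest. The slot centre, averaged over the two opposite views, is (555.4, 277.5) at yaw 0.037.

```bash
python3 - <<'E'
from h import *
np.set_printoptions(precision=3,suppress=True)
k=(605.2,-328.9); ky=2.935; env.grip(0.6,80)
env.move_to(at(k,110),R(ky)); print(env.movel(at(k,60),v=60,threshold=15))
env.grip(0.0,80); o=env.observe(); print("gap",o["finger_gap"],o["tool_pos"])
env.movel(at(k,185),v=120)
L=np.array([555.4,277.5]); y=0.037+np.pi
im,P=cloud("top"); print("3 bosses/bar top:",[rect(P,near(P,S2+60*j*EY,25,58,70))[0]-(S2+60*j*EY) for j in(-1,0,1)],rect(P,near(P,S2-49*EX,30,68,85))[0]-(S2-49*EX))
env.move_to(at(L,185),R(y))
im,q,o=held(); show("w10.png",im)
env.movel(at(L,120),v=100); env.sleep(.3)
im,P=cloud("wrist"); show("w11.png",im)
f0=env.observe()["ft_force"]
hit=env.movel(at(L,105),v=15,threshold=6); o=env.observe(); print(hit,o["tool_pos"],o["ft_force"]-f0,o["t"])
E
python3 -c "
import cv2,numpy as np
cv2.imwrite('pics/w1011.png',np.hstack([cv2.resize(cv2.imread(f'pics/w{i}.png')[90:370,110:450],(400,330)) for i in (10,11)]))"
```

```text
False
gap 0.21982635687338117 [ 605.648 -329.177   60.776]
3 bosses/bar top: [array([-1.849, -1.075]), array([-0.711, -0.564]), array([-1.352,  0.048])] [-2.104 -0.972]
False [555.413 277.524 105.229] [-0.09   0.42   2.582] 47.75
```

View pics/w1011.png

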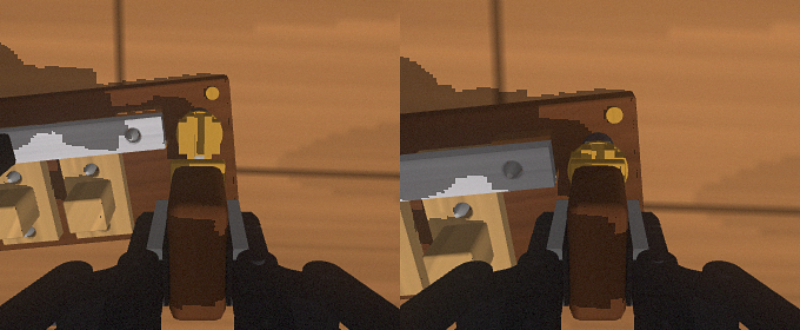

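The crops show the key held upright over the lock, and it went in with no collision (TCP at 105, tip about at the slot floor). Turning clockwise now.

Run:
```python
from h import *
np.set_printoptions(precision=3,suppress=True)
L=np.array([555.4,277.5]); y0=0.037+np.pi; y1=YF+np.pi-1.571-0.15
m0=env.observe()["moment"]
for y in np.arange(y0-0.15,y1-0.2,-0.15):
    y=max(y,y1-0.1); env.movel(at(L,105),R(y)); o=env.observe()
    dm=(o["moment"]-m0)[2]; print(round(y-y1,3),round(dm,3),(o["ft_force"])[:3],round(o["t"],1))
    if abs(dm)>0.6 or y<=y1-0.1: break
im,P=cloud("top"); print(P[near(P,L-30*EY,5,35,60)][:,2])
```

```text
1.47 -0.044 [0.339 0.646 0.214] 48.0
1.32 0.02 [ 0.306 -0.761  0.925] 48.4
1.17 -0.012 [ 0.071 -0.678  1.764] 48.6
1.02 0.047 [-0.16  -3.074  2.682] 49.0
0.87 0.016 [-0.555 -3.913  4.658] 49.2
0.721 0.035 [-1.583 -5.483  5.843] 49.5
0.571 0.051 [-1.276 -5.673  5.747] 49.9
0.421 -0.019 [-2.954 -4.714  5.562] 50.1
0.271 0.058 [-2.236 -5.088  6.755] 50.5
0.121 -0.009 [-3.173 -5.14   4.854] 50.8
-0.029 0.075 [-4.629 -5.666  7.366] 51.0
-0.1 0.57 [-4.478 -6.176  6.662] 51.3
[50.678 49.107 55.408 50.445 52.47  52.542 54.309 50.978 47.529 47.409]
```

The moment rise shows the stop is reached. I'll relieve it, lift, check the lock, and return the key.

```bash
python3 - <<'E'
from h import *
np.set_printoptions(precision=3,suppress=True)
L=np.array([555.4,277.5]); y1=YF+np.pi-1.571
env.movel(at(L,105),R(y1-0.05)); env.movel(at(L,185),v=60); o=env.observe(); print("gap",o["finger_gap"],o["ft_force"])
im,P=cloud("wrist"); show("w12.png",im)
k=(605.2,-328.9); ky=2.935
env.move_to(at(k,185),R(ky))
im,P=cloud("top"); s=slot(P); print("lock slot",s)
s=[rect(P,near(P,S2-49*EX,30,68,85))[0]-(S2-49*EX)]; print(s)
im,P=cloud("wrist"); show("w13.png",im); print("rest",rect(P,near(P,k,65,29,39)),o["t"])
E
python3 -c "
import cv2,numpy as np
cv2.imwrite('pics/w1213.png',np.hstack([cv2.resize(cv2.imread(f'pics/w{i}.png'),(400,300)) for i in (12,13)]))"
```

```text
gap 0.2223666223725971 [-0.507 -0.015 -1.811]
lock slot (array([555.667, 276.946]), 16.206687927246094, array([  0.121,  -0.993, 556.376, 275.717], dtype=float32), 12, np.float64(55.73694910860809))
[array([-2.038, -0.892])]
rest (array([ 608.062, -327.922]), (90.65283966064453, 59.90718078613281), np.float64(2.9036184375347105), 5312, np.float64(34.01931047243124)) 53.1833
```

View pics/w1213.png

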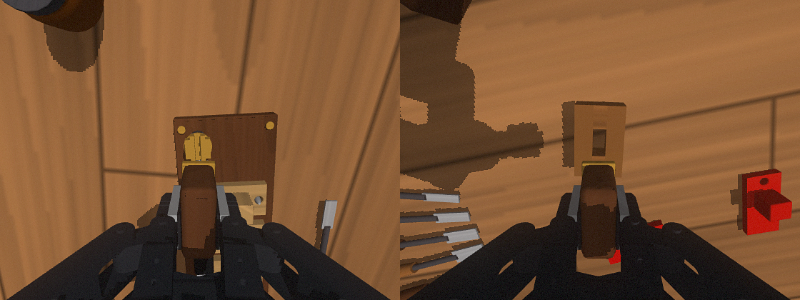

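The lock slot now lies along fixture −y (yaw −1.45, closed). The key is held straight above the rest pocket, which shows at (599,143).

```bash
python3 - <<'E'
from h import *
np.set_printoptions(precision=3,suppress=True)
k=(607,-328.5); ky=2.905
env.move_to(at(k,120),R(ky)); f0=env.observe()["ft_force"]
hit=env.movel(at(k,60.3),v=40,threshold=6); o=env.observe(); print(hit,o["tool_pos"],o["ft_force"]-f0)
if o["tool_pos"][2]<64:
    env.grip(0.5); env.movel(at(k,185),v=120)
    im,P=cloud("wrist"); show("w14.png",im)
    print("key",rect(P,near(P,k,45,70,85)),"rest",rect(P,near(P,k,65,29,39)))
    env.move_to(at(LOCK,190),R(YF+np.pi)); im,P=cloud("wrist"); show("w15.png",im)
    print(slot(P)); 
    env.move_to(at(S2-49*EX,190),R(YF)); im,P=cloud("wrist"); t=S2-49*EX
    print([seated(P,j)[0] for j in(-1,0,1)]); b=rect(P,near(P,t,30,68,85)); print((b[0]-t)@np.c_[EX,EY],b[4])
    show("w16.png",im)
print(env.observe()["t"])
E
python3 -c "
import cv2,numpy as np
cv2.imwrite('pics/w1416.png',np.hstack([cv2.resize(cv2.imread(f'pics/w{i}.png'),(400,300)) for i in (14,16)]))"
```

```text
False [ 607.203 -328.649   60.782] [-0.941  1.138  0.93 ]
key (array([ 606.659, -328.319]), (44.82578659057617, 20.03708839416504), np.float64(2.8913039806541843), 1541, np.float64(75.5935325405274)) rest (array([ 607.999, -327.955]), (90.65032196044922, 60.095664978027344), np.float64(2.9030767505689887), 5265, np.float64(34.02379545254638))
(array([554.678, 277.373]), 17.156312942504883, array([  0.141,  -0.99 , 557.161, 277.658], dtype=float32), 147, np.float64(54.78125861819882))
[(array([-0.422, -0.521]), np.float64(63.88818811056636)), (array([-0.362, -0.41 ]), np.float64(63.931022792061555)), (array([-0.312,  0.672]), np.float64(63.87119119735007))]
[-0.337 -0.74 ] 77.20542443710715
63.85
```

View pics/w1416.png

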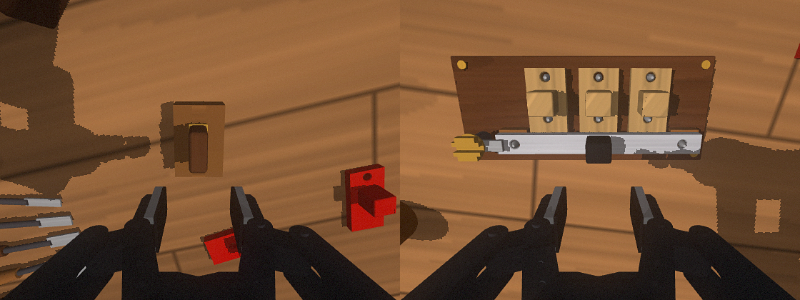

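The key stands upright in its rest at (198,148). The blanks and bar are seated, and the tongue lies over the bar's end at (493,145).

```bash
python3 -c "
from workcell import env
print(env.job_done())"
```

```text
the job is handed in; nothing more can be done
None
```

I seated all three blanks and the hold-down bar, turned the lock to its stop with its tongue over the bar's end, put the key back upright in its rest, and handed the job in at about 64 s; hand-in returned no verdict.

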